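# Fit the bearing block on a bowed undercarriage leg

## Task

Pick up the red bearing block, thread it onto the free end of the bent undercarriage leg that is clamped in the vise, and work it gently round the bend, turning it with the rod, until you can press it home against the brass collar with a firm push of about 6 N; then let go, leaving it there foot down. Never force the block: bearing on the rod or collar with more than 12 N marks it. Leave the wheel, glue bottle, mug and hammer where they are.

Things in the scene. Friction and masses are not known exactly. Their poses are not given: they have to be found in the camera images.
- bore (a point): Centre of the loose red nylon bearing block (about 50 g): on its bore axis, half-way along. Body 24 mm long (x, along the bore), 28 mm wide (y), 42 mm high; round through bore, 12 mm in diameter, along x. z is up. Both ends are alike, so it may go on either way round. Grip it by the flat sides, 28 mm apart.
- block: The same red block; origin at the middle of its underside, axes as for its bore centre, which is 24 mm above the underside. It stands on its foot, 6 mm thick, with two screw ears, 58 mm over the ears along y; the flat sides to grip run from the ears at 6 mm up to the top at 42 mm.
- vise: Small blue bench vise fixed to the bench; origin under its middle on the bench, z up. It clamps the straight root of the leg, a rigid 10 mm steel rod, level, 100 mm above the bench and running out along the vise's +y at x = 0. The jaws end at y = 30 mm, their top is 107 mm high; the screw and its handle reach 125 mm to -x.
- collar: Brass collar on the rod (21 mm in diameter, 10 mm wide); origin at the centre of its outer face, on the rod's axis, axes as the vise's (x = 0, y = 85 mm, z = 100 mm in the vise's frame). When home, the block touches this face: its bore centre is then 12 mm from here in +y, its bore along y.
- bend (a point): Point on the rod's axis where the straight root ends and the bend begins, axes as the vise's (y = 115 mm). From here the rod bends by about 60 degrees towards -x over an arc about 126 mm long (radius about 120 mm), nearly level. Bent by hand: up to 14 degrees more or less in all, unevenly along the arc, and its outer part may rise or fall by up to 10 degrees.
- leg_tip (a point): Outermost point of the leg's free end, on the rod's axis; the last 5 mm are rounded to a half ball. x points along the rod from the free end towards the bend (the way the block goes on), z is about up. From here the rod is straight for 50 mm, then the bend begins.
- wheel: Model wheel with black tyre lying flat, 88 mm in diameter, 28 mm high; origin under its middle. Leave alone.
- glue: White glue bottle with blue cap, standing, 54 mm in diameter, 150 mm high; origin under its middle. Leave alone.
- mug: Green cup, 72 mm in diameter, 75 mm high; origin under its middle. Leave alone.
- hammer: Hammer lying flat on the bench, 260 mm long along its x, about 30 mm high; origin under the middle of its length. Leave alone.
Mind the look-alikes: they are no part of the job. What is meant by the block is not green, and is the smaller of those in its own colour.

How it is judged:
On the way, in this order (a step that is already met when the one before it is completed fails the run):
1. the block is threaded on the free end of the leg: its centre is 5 to 60 mm past the end, within 4 mm of the rod's axis (x of bore in the frame of leg_tip between 0.005 and 0.06 m and y of bore in the frame of leg_tip between -0.004 and 0.004 m and z of bore in the frame of leg_tip between -0.004 and 0.004 m), for 0.1 s.
2. the block is pressed against the collar with at least 4 N (contact force between block and collar above 4 N), for 0.2 s.
At the end, for the whole second after the job is handed in: The block is on the straight root of the leg, against the brass collar (gap under 2.5 mm), within 4 mm of the rod's axis and 8 degrees of its direction, its foot down within 15 degrees, released and at rest (y of bore in the frame of collar between 0.009 and 0.0145 m and x of bore in the frame of collar between -0.004 and 0.004 m and z of bore in the frame of collar between -0.004 and 0.004 m and angle between the x axis of block and the y axis of vise, either way round below 0.15 rad and angle between block's own z axis and vertical below 0.26 rad and linear speed of block below 0.01 m/s); the robot touches nothing.
It fails at once if the block bears on the leg, collar or vise with more than 12 N (contact force between block and vise above 12 N).
It fails at once if the wheel, glue bottle, mug or hammer is moved by more than 15 mm (distance of any of wheel, glue, mug, hammer from where it was at the start of the episode above 0.015 m).
It also fails if it takes over 72 s, if anything falls off the work surface, if the arm or the gripper's body presses on something with over 40 N, if the wrist force passes 120 N, or if a joint passes its speed limit or range.

## Robot

A 7-joint arm with a two-finger parallel gripper is mounted at the origin on the work surface. World frame = base frame: x ahead of the robot, y to its left, z up, the work surface at z = 0. Lengths are in m, angles in rad, forces in N, time in s.
With the tool pointing down it reaches from about 0.4 to 0.85 m from the base axis. Payload 4.5 kg.
Tool frame: the origin (TCP) lies at the very end of the fingers, on their centre line; the grasp point (between the pads) lies 19 mm behind it; x points along the fingers, z is the direction in which the jaws open and shut, and the axes are right-handed (so a half turn about x gives the same grasp; the last joint's range is limited). The gripper opens to 88 mm and grips with 3 to 60 N. Pads are 18 mm wide; open, the fingers measure 123 mm over their backs; the gripper's body (75 mm by 187 mm) begins 45 mm behind the grasp point.
Start: joints at [1.253, 0.689, -0.195, 1.565, 0.157, 0.902, -0.215], TCP at [0.215, -0.587, 0.239] pointing down, gripper open.
Joint ranges: [-3.01, 3.01], [-0.46, 2.08], [-1.47, 1.51], [0.13, 2.56], [-1, 4.14], [0.04, 2.09], [-2.66, 2.66]. Speed limits (rad/s): [2.57, 2.57, 3.14, 3.14, 3.14, 3.14, 3.14].

## Interface

Orientations are given as a unit quaternion [x, y, z, w].
In Python, from bench import ctrl gives the robot as it stands. The module is installed in compiled form; this text tells all that it offers. Calls block until the motion is done:
- ctrl.move_to(position, orientation): joint-space move of the TCP to a pose.
- ctrl.movel(position, rot=None, max_speed=0.15): straight line of the TCP; rot=None keeps the orientation; max_speed is the mean speed in m/s.
- ctrl.movej(angles): joint-space move.
- ctrl.grip(opening, effort=None): opening from 0.0 (shut) to 1.0 (fully open); effort is the grip in N (None keeps the last); returns when the fingers have stopped.
- ctrl.pause(seconds).
- ctrl.inverse_kinematics(position, orientation): joint angles nearest the present ones, or None.
- ctrl.read_state(): the state.
- ctrl.get_image(name): name is "scene" or "side" or "wrist"; returns the picture (400x640x3 uint8, red, green, blue); there is no depth.
- ctrl.camera_params(name): a dict with "camera_matrix" (3x3 intrinsics, pixels), "R" (3x3) and "t" (3): a world point X has camera coordinates R X + t. Camera axes: x right, y down, z forward; pixel columns grow to the right and rows downward; lengths in m; the calibration is good to about 2 mm. A picture is of the moment at which its call begins: read the wrist's pose just before it. camera_params takes no time and is no camera call; for the wrist camera it gives the pose at the moment of the call.
A pose or a line that the arm cannot do raises ctrl.PlanningError and nothing moves.
- ctrl.close_job(): hands the job in, once; it reports no verdict.
The state is a dict: "clock": time; "qpos": joint angles; "joint_velocities": joint speeds; "tau": joint torques, N m; "tcp_pos": TCP position; "tool_rot": TCP orientation; "ft_force": force on the tool from outside, world axes, zero at the start; "ft_torque": the same for the moment, N m; "finger_gap": opening from 0.0 (shut) to 1.0 (fully open).
Only numpy, scipy, OpenCV 4.12 (cv2) and the standard library are available. Lean on these libraries where they do the work, as an engineer would, in place of code of your own. Each camera call takes 0.05 s, during which the arm holds its last target. There are 200 camera calls.

## Working session

There is one attempt and no reset: what is moved stays moved. The work goes in short steps, each a Python script; the robot and the scene stay as the last script left them, time stands still between calls to the robot, and variables do not carry over. Pictures are saved under pics/ and viewed, about 8 in all and at most 12, crops included, and the job is handed in when it is done.

```bash
mkdir -p pics; ls
python3 - <<'E'
from bench import ctrl
import cv2,numpy as np
s=ctrl.read_state();print({k:np.round(v,3) for k,v in s.items()})
a=[ctrl.get_image(n) for n in("scene","side")]
for n,i in zip(("scene","side"),a):
    cv2.imwrite(f"pics/{n}0.png",i[...,::-1]);p=ctrl.camera_params(n);print(n,p["camera_matrix"].round(1).tolist(),p["R"].round(3).tolist(),np.round(p["t"],3), (-p["R"].T@p["t"]).round(3))
E
```

```text
pics
{'clock': np.float64(0.0), 'qpos': array([ 1.253,  0.69 , -0.195,  1.566,  0.157,  0.903, -0.215]), 'joint_velocities': array([ 0.001,  0.   ,  0.001,  0.002, -0.002, -0.   , -0.002]), 'tau': array([ 0.0000e+00, -5.2756e+01, -1.2670e+00, -1.5343e+01, -5.3000e-02,
        6.0000e-03,  0.0000e+00]), 'tcp_pos': array([ 0.215, -0.586,  0.238]), 'tool_rot': array([ 0.405,  0.58 , -0.404,  0.579]), 'ft_force': array([ 0.137, -0.709,  0.192]), 'ft_torque': array([ 0.   ,  0.023, -0.063]), 'finger_gap': np.float64(1.002)}
scene [[509.9, 0.0, 322.7], [0.0, 509.9, 194.9], [0.0, 0.0, 1.0]] [[-0.699, 0.715, -0.011], [0.61, 0.588, -0.531], [-0.373, -0.378, -0.847]] [ 0.392 -0.294  1.585] [1.045 0.493 1.19 ]
side [[428.5, 0.0, 321.7], [0.0, 428.5, 193.3], [0.0, 0.0, 1.0]] [[-0.961, -0.277, 0.005], [-0.174, 0.59, -0.789], [0.216, -0.759, -0.615]] [0.551 0.173 0.924] [0.361 0.752 0.702]
```

View pics/scene0.png

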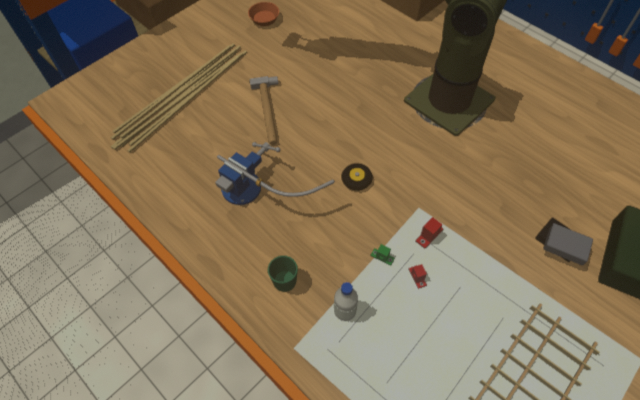

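View pics/side0.png

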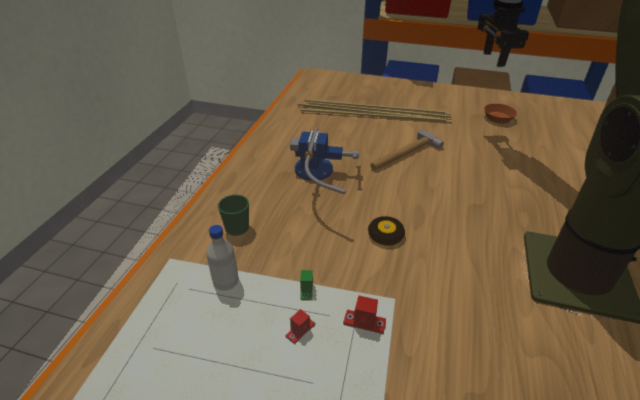

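Scene view: the candidates are a large red block (430,232), a small red block (418,274) and a green block (383,253). I choose the small red one, at (300,325) in the side view. The leg tip is at about (333,182) in the scene view and (344,191) in the side view.

```bash
cat > h.py <<'E'
from bench import ctrl
import cv2,numpy as np
from scipy.spatial.transform import Rotation as R
def P(c): return c["camera_matrix"]@np.c_[c["R"],c["t"]]
def tri(c1,u1,c2,u2):
    X=cv2.triangulatePoints(P(c1),P(c2),np.float64(u1).reshape(2,1),np.float64(u2).reshape(2,1));return (X[:3]/X[3]).ravel()
def proj(c,X):
    x=(np.atleast_2d(X)@c["R"].T+c["t"])@c["camera_matrix"].T;return x[:,:2]/x[:,2:]
def ray(c,u,z):
    o=-c["R"].T@c["t"];d=c["R"].T@np.linalg.solve(c["camera_matrix"],[u[0],u[1],1]);return o+d*(z-o[2])/d[2]
def tool(xax,zax):  # quaternion from finger dir and jaw dir
    x=np.array(xax,float);x/=np.linalg.norm(x);z=np.array(zax,float);z-=x*(z@x);z/=np.linalg.norm(z)
    return R.from_matrix(np.c_[x,np.cross(z,x),z]).as_quat()
E
python3 - <<'E'
from h import *
a,b=ctrl.camera_params("scene"),ctrl.camera_params("side")
np.set_printoptions(precision=3,suppress=True)
for n,u,v in[("tip",(333,182),(344,191)),("blk",(419,270),(300,320)),("visebase",(241,192),(314,170)),("cap",(347,288),(216,231)),("wheel",(357,175),(386,228)),("big",(431,230),(366,308)),("rodend at jaw",(262,179),(307,160)),("hammerhead",(264,82),(431,138)),("mug",(283,268),(234,205)),("green",(383,252),(307,282))]:
    print(n,tri(a,u,b,v))
w=ctrl.camera_params("wrist");s=ctrl.read_state()
T=R.from_quat(s["tool_rot"]).as_matrix();c=-w["R"].T@w["t"]
print("cam in tool",T.T@(c-s["tcp_pos"]),"axes",T.T@w["R"].T,w["camera_matrix"])
E
```

```text
tip [0.523 0.001 0.111]
blk [0.527 0.298 0.032]
visebase [ 0.665 -0.218 -0.01 ]
cap [0.718 0.23  0.142]
wheel [ 0.418 -0.006  0.02 ]
big [0.419 0.249 0.038]
rodend at jaw [ 0.644 -0.136  0.096]
hammerhead [ 0.352 -0.464  0.014]
mug [0.765 0.069 0.07 ]
green [0.546 0.2   0.02 ]
cam in tool [-0.146  0.079 -0.001] axes [[-0.001 -0.305  0.952]
 [-0.001 -0.952 -0.305]
 [ 1.    -0.001  0.001]] [[324.585   0.    314.196]
 [  0.    324.585 198.829]
 [  0.      0.      1.   ]]
```

```bash
cat > look.py <<'E'
from h import *
import pickle
n=np.array([.84,.54,0]);l=np.array([-.54,.84,0])
V={}
q=tool([0,0,-1],l)
for name,p in[("leg1",np.array([.6,-.1,.24])-.07*n),("leg2",np.array([.6,-.1,.24])+.06*n),("blk1",np.array([.527,.298,.17])+.05*n),("blk2",np.array([.527,.298,.17])-.05*n)]:
    if ctrl.inverse_kinematics(p,q) is None: print("noIK",name); q=tool([0,0,-1],-l)
    (ctrl.move_to if name in("leg1","blk1") else ctrl.movel)(p,q) 
    ctrl.pause(.15)
    c=ctrl.camera_params("wrist");im=ctrl.get_image("wrist");V[name]=(c,im)
    print(name,ctrl.read_state()["clock"],ctrl.read_state()["qpos"].round(2))
pickle.dump(V,open("V.pkl","wb"))
cv2.imwrite("pics/leg.png",np.vstack([V["leg1"][1][40:330],V["leg2"][1][40:330]])[...,::-1])
cv2.imwrite("pics/blk.png",np.vstack([V["blk1"][1][40:330],V["blk2"][1][40:330]])[...,::-1])
E
python3 look.py
```

```text
leg1 2.3 [ 0.81  0.88 -1.25  1.74  0.9   1.22  1.45]
leg2 3.5167 [ 0.56  0.97 -1.19  1.44  0.91  1.34  1.46]
blk1 5.225 [-0.08  1.02 -1.1   1.51  0.95  1.21  0.8 ]
blk2 6.2417 [-0.    0.93 -1.12  1.82  0.97  1.06  0.63]
```

View pics/leg.png

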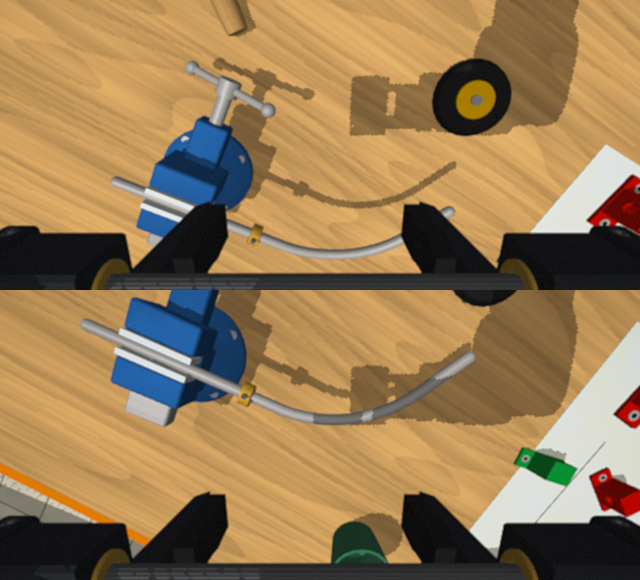

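View pics/blk.png

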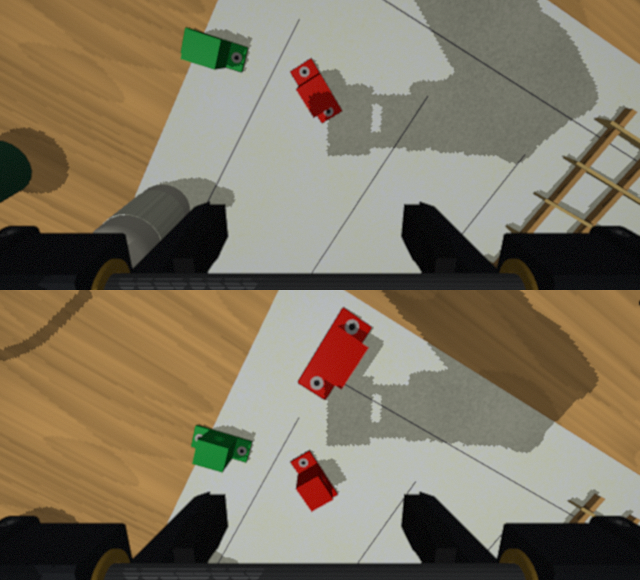

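leg.png (rows are crop rows): the collar is at (256,235) in the upper view and (245,395) in the lower, and the tip is at (452,211) and (472,357). blk.png: the small red block's ears are at (304,72) and (328,112) in the upper view, with one ear at (303,463) in the lower. The larger red block at (335,350) and the green one are the look-alikes. Next I fit the rod model.

```bash
cat > fit.py <<'E'
from h import *
import pickle
from scipy.optimize import least_squares
from scipy.ndimage import map_coordinates
np.set_printoptions(precision=4,suppress=True)
V=pickle.load(open("V.pkl","rb"))
for n in("scene","side"): V[n]=(ctrl.camera_params(n),cv2.imread(f"pics/{n}0.png")[...,::-1])
def curve(p,s):
    """s: arclength from collar face outward. p: C3, yaw, k1..k4 (total deg at 4 knots/bend), slope knots2, L"""
    L=p[10];S=np.arange(-.06,.0301+L+.05,.0005)
    t=np.clip((S-.03)/L,0,1)
    yaw=p[3]+np.interp(t,[0,.25,.5,.75,1],np.r_[0,np.cumsum(p[4:8])])
    el=np.interp(t,[0,.5,1],[0,p[8],p[9]])
    d=np.c_[np.cos(el)*np.cos(yaw),np.cos(el)*np.sin(yaw),np.sin(el)]
    X=np.cumsum(d*.0005,0);X-=X[np.searchsorted(S,0)];X+=p[:3]
    f=lambda A:np.array([np.interp(s,S,A[:,i]) for i in range(3)]).T
    return f(X),f(d)
def masks():
    M={}
    for n in("leg1","leg2","scene","side"):
        h=cv2.cvtColor(np.ascontiguousarray(V[n][1]),cv2.COLOR_RGB2HSV).astype(float)
        M[n]=((h[...,1]<65)&(h[...,2]>62)).astype(float)
    return M
M=masks() if "leg1" in V else {}
def meas(p,n,half):
    c=V[n][0];s=np.r_[np.arange(-.045,-.014,.004),np.arange(.004,.03+p[10]+.044,.004)]
    X,d=curve(p,s);a=proj(c,X);b=proj(c,X+d*.002);t=b-a;t/=np.linalg.norm(t,axis=1)[:,None];nn=np.c_[-t[:,1],t[:,0]]
    z=(X@c["R"].T+c["t"])[:,2];w=.010*c["camera_matrix"][0,0]/z
    o=np.arange(-half,half+.1,.25);out=[]
    for i in range(len(s)):
        q=a[i]+o[:,None]*nn[i];m=map_coordinates(M[n],[q[:,1],q[:,0]],order=1)>.5
        k=np.diff(np.r_[0,m,0].astype(int));st=np.where(k==1)[0];en=np.where(k==-1)[0]
        best=None
        for x,y in zip(st,en):
            if x>0 and y<len(o) and abs((y-x)*.25-w[i])<.3*w[i]+.8:
                mid=(o[x]+o[y-1])/2
                if best is None or abs(mid)<abs(best): best=mid
        if best is not None: out.append((s[i],*(a[i]+best*nn[i])))
    return np.array(out)
if __name__=="__main__":
    t1=(452,251);t2=(473,107)
    print("tip tri",tri(V["leg1"][0],t1,V["leg2"][0],t2),"collar tri",tri(V["leg1"][0],(256,275),V["leg2"][0],(245,145)))
    C=tri(V["leg1"][0],(256,275),V["leg2"][0],(245,145))
    # colour-based collar centroid
    col={}
    for n in("leg1","leg2"):
        im=V[n][1];h=cv2.cvtColor(np.ascontiguousarray(im),cv2.COLOR_RGB2HSV)
        u0=np.array((256,275) if n=="leg1" else (245,145))
        m=(h[...,1]>150)&(h[...,0]>15)&(h[...,0]<35);y,x=np.where(m);k=np.hypot(x-u0[0],y-u0[1])<16
        col[n]=(x[k].mean(),y[k].mean());print(n,"collar px",col[n],k.sum())
    C=tri(V["leg1"][0],col["leg1"],V["leg2"][0],col["leg2"]);print("C",C)
    p=np.r_[C,np.radians(100),np.radians([15]*4),0,0,.126];nom=p.copy()
    for it,(hf,views) in enumerate([(14,["leg1","leg2"])]*4+[(7,["leg1","leg2"])]*4):
        D={n:meas(p,n,hf) for n in views}
        def res(p):
            r=[]
            for n in views:
                c=V[n][0];X,d=curve(p,D[n][:,0]);a=proj(c,X);t=proj(c,X+d*.002)-a;t/=np.linalg.norm(t,axis=1)[:,None]
                e=D[n][:,1:]-a;r.append(-t[:,1]*e[:,0]+t[:,0]*e[:,1])
                Xc,_=curve(p,np.array([-.005]));r.append((proj(c,Xc)[0]-col[n])*.7)
                Xt,dt=curve(p,np.array([.03+p[10]+.05]));r.append((proj(c,Xt)[0]-np.array(t1 if n=="leg1" else t2))*.5)
            r.append((p[4:8]-p[4:8].mean())/.15);r.append([(p[8]-p[9]/2)/.05,(p[10]-.126)/.005])
            return np.concatenate(r)
        so=least_squares(res,p,loss="soft_l1",f_scale=.7);p=so.x
    for n in views:
        c=V[n][0];X,d=curve(p,D[n][:,0]);e=np.linalg.norm(D[n][:,1:]-proj(c,X),axis=1);print(n,len(e),"rms px",np.sqrt((e**2).mean()),e.max())
    for n in("scene","side"):
        m=meas(p,n,6);c=V[n][0];X,d=curve(p,m[:,0]);print(n,"mean offset px",(m[:,1:]-proj(c,X)).mean(0),len(m))
    print("C",p[:3],"yaw",np.degrees(p[3]),"bends",np.degrees(p[4:8]),np.degrees(p[4:8].sum()),"el",np.degrees(p[8:10]),"L",p[10])
    X,d=curve(p,np.array([.03+p[10]+.05]));print("tip",X,d)
    np.save("rod.npy",p)
    im=[]
    for n in("leg1","leg2"):
        k=V[n][1][...,::-1].copy()
        for u in proj(V[n][0],curve(p,np.arange(-.05,.21,.004))[0]): cv2.circle(k,tuple(int(round(v)) for v in u),1,(0,0,255),-1)
        im.append(k[60:330,80:500])
    cv2.imwrite("pics/fit.png",np.vstack(im))
    b1,b2=V["blk1"][0],V["blk2"][0]
    e1,e2=ray(b1,(304,112),.006),ray(b1,(328,152),.006)
    print("ear tri",tri(b1,(304,112),b2,(303,213)),"ray",e1,e2,ray(b2,(303,213),.006),"mid",(e1+e2)/2,"yax deg",np.degrees(np.arctan2(*(e1-e2)[1::-1])),"sep",np.linalg.norm(e1-e2))
E
python3 fit.py
```

```text
tip tri [0.5213 0.0025 0.1116] collar tri [ 0.6502 -0.1386  0.0998]
leg1 collar px (np.float64(255.0), np.float64(274.36787564766837)) 193
leg2 collar px (np.float64(245.82608695652175), np.float64(143.27667984189722)) 253
C [ 0.6487 -0.1393  0.1012]
leg1 43 rms px 0.24269980275665623 0.8640167766034956
leg2 57 rms px 0.22015805887029133 0.5108575957374115
scene mean offset px [-0.0619 -0.2474] 56
side mean offset px [-0.1225  0.0381] 53
C [ 0.6489 -0.1346  0.1002] yaw 98.94421130560437 bends [18.3978 11.9826 16.1926 15.3673] 61.940272868802644 el [2.9721 6.347 ] L 0.12389998657978249
tip [[0.5208 0.0008 0.1124]] [[-0.9391  0.3255  0.1105]]
ear tri [0.5207 0.2813 0.0067] ray [0.5207 0.2814 0.006 ] [0.5398 0.3204 0.006 ] [0.521  0.2814 0.006 ] mid [0.5303 0.3009 0.006 ] yax deg -116.05110224441361 sep 0.04340483113350564
```

Run:
```python
import pickle,cv2,numpy as np
V=pickle.load(open("V.pkl","rb"))
a=V["blk1"][1][80:190,260:380];b=V["blk2"][1][180:290,260:380]
cv2.imwrite("pics/bz.png",cv2.resize(np.vstack([a,b]),None,fx=2.6,fy=2.6,interpolation=cv2.INTER_CUBIC)[...,::-1])
f=cv2.imread("pics/fit.png");z=cv2.imread("pics/bz.png");H=max(f.shape[0],z.shape[0])
pad=lambda i:cv2.copyMakeBorder(i,0,H-i.shape[0],0,0,cv2.BORDER_CONSTANT)
o=np.hstack([pad(f),pad(z)]);print(o.shape);cv2.imwrite("pics/both.png",o)
```

```text
(572, 732, 3)
```

View pics/both.png

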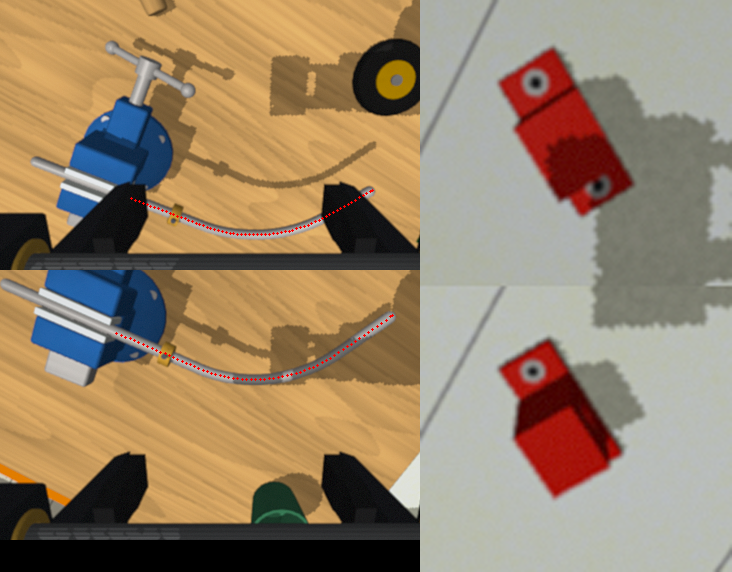

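The red dots follow the rod in both views. The crop confirms an upright small red block with its ears at the expected places. Now I check reachability for both wrist flips.

```bash
cat > path.py <<'E'
from fit import curve
from h import *
p=np.load("rod.npy");TIP=.03+p[10]+.05
B=-.014   # bore sits 14 mm behind the TCP: TCP = bore - B... (along finger dir +.014)
def pose(s,flip=1,off=np.zeros(3),tilt=0.,yaw=0.,bx=.014):
    """block centre at arclength s from collar face; off = (lateral,up) world vector; returns TCP pos, quat, bore dir"""
    s=min(s,TIP+.2)
    if s>TIP-.012:
        X,d=curve(p,np.array([TIP-.006]));d=d[0];c=X[0]+d*(s-TIP+.006)
    else:
        X,d=curve(p,np.linspace(s-.012,s+.012,9));c=X.mean(0);d=X[-1]-X[0]
    d=d/np.linalg.norm(d);a=-d        # way the block goes on
    lat=np.cross([0,0,1],a);lat/=np.linalg.norm(lat);up=np.cross(a,lat)
    Rr=R.from_rotvec(up*yaw+lat*tilt).as_matrix();a2=Rr@a;lat2=Rr@lat;up2=Rr@up
    return c+off+bx*(-up2),tool(-up2,flip*lat2),a,lat,up
E
python3 - <<'E'
from path import *
np.set_printoptions(precision=2,suppress=True)
y=np.radians(64);jy=np.array([np.cos(y),np.sin(y),0])
print(ctrl.read_state()["qpos"])
for f in(1,-1):
    print(f,"grasp",ctrl.inverse_kinematics([.530,.301,.010],tool([0,0,-1],f*jy)))
    for s in(TIP+.03,TIP-.03,.15,.09,.05,.012):
        P_,q,*_=pose(s,f);print(s,P_,ctrl.inverse_kinematics(P_,q))
E
```

```text
[-0.    0.93 -1.12  1.82  0.97  1.06  0.63]
1 grasp [-0.19  1.11 -0.76  1.72  1.06  0.78 -0.38]
0.23389998657978248 [0.49 0.01 0.1 ] [ 0.44  0.96 -0.94  1.96  0.94  0.87  0.21]
0.17389998657978248 [ 0.55 -0.01  0.1 ] [ 0.45  1.01 -0.94  1.79  0.9   0.95  0.35]
0.15 [ 0.57 -0.02  0.09] [ 0.45  1.03 -0.93  1.73  0.89  0.98  0.36]
0.09 [ 0.62 -0.05  0.09] [ 0.45  1.02 -0.83  1.64  0.85  0.91 -0.02]
0.05 [ 0.64 -0.09  0.09] [ 0.44  1.01 -0.74  1.59  0.81  0.88 -0.23]
0.012 [ 0.65 -0.12  0.09] [ 0.46  1.01 -0.69  1.55  0.77  0.87 -0.36]
-1 grasp [-0.    1.35 -1.26  1.71  1.38  1.24  2.61]
0.23389998657978248 [0.49 0.01 0.1 ] [-0.45  0.9   0.65  2.   -0.91  0.69 -1.08]
0.17389998657978248 [ 0.55 -0.01  0.1 ] [-0.4   0.95  0.65  1.84 -0.83  0.78 -1.16]
0.15 [ 0.57 -0.02  0.09] [-0.37  0.97  0.65  1.77 -0.82  0.81 -1.22]
0.09 [ 0.62 -0.05  0.09] [-0.3   1.    0.65  1.68 -0.85  0.81 -1.69]
0.05 [ 0.64 -0.09  0.09] [-0.26  1.02  0.65  1.63 -0.83  0.8  -1.99]
0.012 [ 0.65 -0.12  0.09] [ 0.66  1.23 -1.25  1.54  1.2   1.28  2.53]
```

Flip +1 gives a smooth joint path. Grasp, lift and go to the standoff.

Run:
```python
from path import *
np.set_printoptions(precision=3,suppress=True)
y=np.radians(64);q=tool([0,0,-1],[np.cos(y),np.sin(y),0])
ctrl.grip(.65)
ctrl.move_to([.530,.301,.10],q)
ctrl.movel([.530,.301,.010],max_speed=.12)
ctrl.grip(0,15)
s=ctrl.read_state();print("gap mm",s["finger_gap"]*88,s["tcp_pos"],s["clock"])
ctrl.movel([.530,.301,.20],max_speed=.2)
P_,Q,a,l,u=pose(TIP+.045)
ctrl.move_to(P_+[0,0,.06],Q);ctrl.movel(P_);ctrl.pause(.2)
s=ctrl.read_state();print(s["finger_gap"]*88,s["tcp_pos"]-P_,s["ft_force"],s["ft_torque"],s["clock"])
i=ctrl.get_image("side");j=ctrl.get_image("wrist");k=ctrl.get_image("scene")
f=lambda i,x,y,w,h,m:cv2.resize(i[y:y+h,x:x+w],None,fx=m,fy=m,interpolation=cv2.INTER_CUBIC)
print(proj(ctrl.camera_params("side"),P_),proj(ctrl.camera_params("scene"),P_))
o=np.vstack([np.hstack([f(i,290,130,100,80,3.5),f(k,280,130,100,80,3.5)]),f(j,120,150,400,180,1.75)])
cv2.imwrite("pics/stand.png",o[...,::-1])
```

```text
gap mm 27.79095487025622 [0.53  0.301 0.01 ] 9.175
27.80817305796241 [0.001 0.    0.001] [ 0.401 -0.026 -0.22 ] [-0.05  -0.259 -0.026] 12.15
[[361.988 201.507]] [[349.517 175.787]]
```

View pics/stand.png

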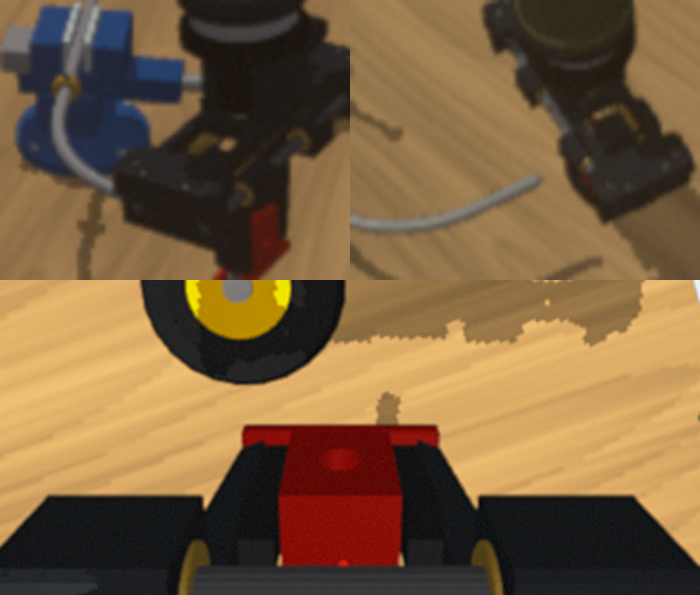

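The block sits straight in the jaws, with the far end of its bore visible at (340,460) in the wrist panel. The rod tip is just ahead of it in the scene panel at about (540,180). Now I thread it, guided by force.

```bash
cat > run.py <<'E'
from path import *
import json,os,sys
np.set_printoptions(precision=2,suppress=True)
ST=json.load(open("st.json")) if os.path.exists("st.json") else None
if ST is None:
    s=ctrl.read_state();P_,*_=pose(TIP+.045)
    ST=dict(s=TIP+.045,off=[0,0,0],corr=(P_-s["tcp_pos"]).tolist(),F0=s["ft_force"].tolist(),T0=s["ft_torque"].tolist(),yaw=0,tilt=0)
F0,corr=np.array(ST["F0"]),np.array(ST["corr"])
def go(sv,v):
    off=np.array(ST["off"]);P_,Q,a,l,u=pose(sv,1,off,ST["tilt"],ST["yaw"])
    ctrl.movel(P_+corr,Q,max_speed=v);ctrl.pause(.04)
    st=ctrl.read_state();F=st["ft_force"]-F0;T=st["ft_torque"]-np.array(ST["T0"]);M=np.c_[a,l,u];e=st["tcp_pos"]-P_
    print(f"s {1e3*sv:.1f} t {st['clock']:.1f} F(a,l,u)",F@M,"T",T@M*100,"err mm",e@M*1e3,"off",off@M*1e3,flush=True)
    return F@M,M,T@M
def save(): json.dump(ST,open("st.json","w"))
def run(end,step=.003,v=.03,g=1.2e-4,stuck=4):
    n=0
    while ST["s"]>end+1e-5:
        sv=max(ST["s"]-step,end);F,M,T=go(sv,v)
        d=np.clip(g*F[1:],-4e-4,4e-4);ST["off"]=(np.array(ST["off"])+M[:,1:]@d).tolist()
        if np.linalg.norm(F)>8 or F[0]<-4.5:
            n+=1;F,M,T=go(ST["s"]+.0005,v)
            if n>=stuck: print("STUCK");break
        else: ST["s"]=sv;n=0
        save()
E
python3 - <<'E'
from run import *
ST["s"]=TIP+.016;go(ST["s"],.08);save()
run(TIP-.018)
E
```

```text
s 219.9 t 12.8 F(a,l,u) [ 1.83 -0.73 -0.02] T [-5.51 11.3  -4.25] err mm [-0.87 -0.1  -0.6 ] off [0. 0. 0.]
s 216.9 t 13.1 F(a,l,u) [0.87 0.02 0.2 ] T [-1.48  3.91 -4.64] err mm [-0.41 -0.05 -0.5 ] off [0. 0. 0.]
s 213.9 t 13.4 F(a,l,u) [ 0.23 -0.86 -0.35] T [-5.38  0.86 -6.96] err mm [-0.19 -0.08 -0.55] off [0.   0.   0.02]
s 210.9 t 13.7 F(a,l,u) [ 0.94  1.15 -0.93] T [-7.42  2.55 -2.86] err mm [-0.15 -0.09 -0.55] off [-0.   -0.1  -0.02]
s 207.9 t 14.0 F(a,l,u) [0.84 0.31 0.56] T [-4.57  5.45 -8.66] err mm [-0.18 -0.08 -0.54] off [-0.    0.04 -0.13]
s 204.9 t 14.3 F(a,l,u) [ 0.75  0.93 -1.57] T [-1.86  3.18 -4.1 ] err mm [-0.16 -0.1  -0.55] off [-0.    0.07 -0.06]
s 201.9 t 14.6 F(a,l,u) [ 0.91 -0.65 -0.27] T [-2.83  4.62 -0.31] err mm [-0.2  -0.09 -0.57] off [ 0.    0.19 -0.25]
s 198.9 t 14.9 F(a,l,u) [ 0.83  0.06 -0.21] T [-5.48 -1.4  -9.96] err mm [-0.2  -0.08 -0.56] off [ 0.    0.11 -0.28]
s 195.9 t 15.2 F(a,l,u) [ 1.04  1.4  -0.22] T [ 5.66  1.6  -4.37] err mm [-0.19 -0.08 -0.57] off [ 0.    0.11 -0.31]
s 192.9 t 15.5 F(a,l,u) [0.95 0.   0.07] T [-2.74  6.11 -5.16] err mm [-0.17 -0.08 -0.55] off [ 0.    0.28 -0.34]
s 189.9 t 15.8 F(a,l,u) [0.65 0.29 0.03] T [-5.37 -0.75  1.63] err mm [-0.19 -0.07 -0.56] off [-0.    0.28 -0.33]
s 186.9 t 16.1 F(a,l,u) [1.26 0.37 0.5 ] T [ -7.14   8.25 -11.84] err mm [-0.18 -0.11 -0.57] off [-0.    0.32 -0.32]
s 185.9 t 16.4 F(a,l,u) [ 0.61 -0.32 -0.25] T [-1.65  4.03 -1.46] err mm [-0.27 -0.06 -0.52] off [-0.    0.36 -0.26]
```

```bash
python3 - <<'E'
s=open("run.py").read()
s=s.replace('st=ctrl.read_state();F=st["ft_force"]-F0;T=st["ft_torque"]-np.array(ST["T0"])','''S=[]
    for _ in range(4): S.append(ctrl.read_state());ctrl.pause(.015)
    st=S[-1];F=np.mean([x["ft_force"] for x in S],0)-F0;T=np.mean([x["ft_torque"] for x in S],0)-np.array(ST["T0"])''')
s=s.replace('d=np.clip(g*F[1:],-4e-4,4e-4)','d=np.clip(g*F[1:]*(abs(F[1:])>.6),-4e-4,4e-4)')
open("run.py","w").write(s)
E
python3 - <<'E'
from run import *
corr[2]+=.0004;ST["corr"]=corr.tolist();ST["off"]=[0,0,0];save()
run(TIP-.07)
E
```

```text
s 182.9 t 16.7 F(a,l,u) [ 1.3   0.25 -0.54] T [-5.16  0.33 -4.68] err mm [-0.27 -0.12 -0.16] off [0. 0. 0.]
s 179.9 t 17.1 F(a,l,u) [ 0.94  0.04 -0.21] T [-6.11 -2.02 -2.93] err mm [-0.3  -0.1  -0.17] off [0. 0. 0.]
s 176.9 t 17.4 F(a,l,u) [ 0.66 -0.04 -0.01] T [-2.04 -0.42 -1.61] err mm [-0.27 -0.07 -0.15] off [0. 0. 0.]
s 173.9 t 17.8 F(a,l,u) [ 0.96 -0.08 -0.02] T [-2.06  1.97 -4.19] err mm [-0.31 -0.08 -0.14] off [0. 0. 0.]
s 170.9 t 18.1 F(a,l,u) [ 1.6  -0.21 -0.68] T [-5.07  2.52 -7.24] err mm [-0.31 -0.1  -0.16] off [0. 0. 0.]
s 167.9 t 18.5 F(a,l,u) [ 0.81 -0.02 -0.32] T [-3.7  -0.36 -1.28] err mm [-0.28 -0.08 -0.15] off [ 0.    0.   -0.08]
s 164.9 t 18.8 F(a,l,u) [ 1.28  0.58 -0.41] T [-4.28  3.67 -5.35] err mm [-0.31 -0.1  -0.16] off [-0.   -0.   -0.08]
s 161.9 t 19.2 F(a,l,u) [ 1.07  0.23 -0.52] T [-3.21  0.4  -6.94] err mm [-0.31 -0.07 -0.15] off [-0.   -0.   -0.08]
s 158.9 t 19.6 F(a,l,u) [ 1.32  0.61 -0.01] T [-1.88  2.36 -5.16] err mm [-0.3  -0.09 -0.15] off [-0.   -0.   -0.08]
s 155.9 t 19.9 F(a,l,u) [ 0.92 -0.54 -0.37] T [-6.24  2.21 -4.35] err mm [-0.29 -0.12 -0.15]
[... 260 characters left out ...]
 146.9 t 21.0 F(a,l,u) [ 0.79  0.21 -0.33] T [-4.55  4.23 -3.57] err mm [-0.3  -0.11 -0.15] off [-0.    0.07 -0.19]
s 143.9 t 21.4 F(a,l,u) [ 0.79  0.17 -0.49] T [-6.7   5.3  -2.58] err mm [-0.3  -0.11 -0.14] off [-0.01  0.07 -0.19]
s 140.9 t 21.7 F(a,l,u) [ 1.12  0.4  -0.24] T [-4.98  2.74 -1.73] err mm [-0.33 -0.13 -0.13] off [-0.01  0.07 -0.19]
s 137.9 t 22.1 F(a,l,u) [ 0.9   0.61 -0.26] T [-7.7   2.06 -1.56] err mm [-0.39 -0.1  -0.15] off [-0.01  0.07 -0.19]
s 134.9 t 22.4 F(a,l,u) [ 1.21  0.21 -0.56] T [-7.95  2.02 -4.74] err mm [-0.38 -0.11 -0.15] off [-0.02  0.14 -0.19]
s 133.9 t 22.8 F(a,l,u) [ 0.86  0.16 -0.22] T [-6.81  2.08 -5.8 ] err mm [-0.32 -0.15 -0.12] off [-0.02  0.14 -0.19]
```

Run:
```python
from run import *
P_,Q,a,l,u=pose(ST["s"]);F0+=1.0*a+.2*l-.3*u;ST["F0"]=F0.tolist();save()
run(.016)
```

```text
s 130.9 t 23.1 F(a,l,u) [ 0.21 -0.15 -0.19] T [-7.36  4.09 -9.01] err mm [-0.35 -0.15 -0.15] off [-0.02  0.14 -0.19]
s 127.9 t 23.5 F(a,l,u) [ 0.09 -0.19  0.34] T [-9.35  1.79 -4.7 ] err mm [-0.38 -0.16 -0.13] off [-0.03  0.14 -0.19]
s 124.9 t 23.9 F(a,l,u) [0.04 0.14 0.07] T [-8.02  2.28 -5.93] err mm [-0.34 -0.17 -0.13] off [-0.03  0.14 -0.2 ]
s 121.9 t 24.2 F(a,l,u) [-0.14  0.47 -0.13] T [-11.5    4.44  -3.35] err mm [-0.38 -0.17 -0.14] off [-0.03  0.14 -0.2 ]
s 118.9 t 24.6 F(a,l,u) [-0.43 -0.39 -0.02] T [-8.38  1.66 -3.98] err mm [-0.34 -0.22 -0.13] off [-0.04  0.14 -0.2 ]
s 115.9 t 24.9 F(a,l,u) [-0.18  0.19  0.03] T [-12.13   3.31  -5.16] err mm [-0.33 -0.21 -0.13] off [-0.04  0.14 -0.2 ]
s 112.9 t 25.3 F(a,l,u) [0.12 0.06 0.3 ] T [-13.15   1.33  -5.57] err mm [-0.33 -0.19 -0.11] off [-0.05  0.13 -0.2 ]
s 109.9 t 25.6 F(a,l,u) [ 0.01  0.54 -0.18] T [-12.04   0.48  -3.66] err mm [-0.35 -0.22 -0.12] off [-0.05  0.13 -0.2 ]
s 106.9 t 26.0 F(a,l,u) [ 0.11 -0.29  0.04] T [-13.54   4.86  -8.44] err mm [-0.32 -0.2  -0.11] off [-0.06  0.13 -0.2 ]
s 103.9 t 26.4 F(a,l,u) [-0.24 -0.04 -
[... 2937 characters left out ...]
5.3 F(a,l,u) [-0.53  0.15  0.19] T [-16.82  -4.83  -1.93] err mm [-0.01 -0.33 -0.12] off [-0.18  0.18 -0.12]
s 25.9 t 35.7 F(a,l,u) [-0.09  0.1   0.78] T [-19.52  -3.82  -3.87] err mm [-0.01 -0.34 -0.12] off [-0.18  0.18 -0.12]
s 22.9 t 36.0 F(a,l,u) [0.03 0.24 0.45] T [-20.06  -1.06  -6.62] err mm [-0.02 -0.37 -0.13] off [-0.18  0.18 -0.02]
s 19.9 t 36.4 F(a,l,u) [-0.17 -0.24  0.03] T [-19.15  -4.8   -4.02] err mm [-0.01 -0.36 -0.13] off [-0.18  0.18 -0.02]
s 16.9 t 36.8 F(a,l,u) [-0.04 -0.35 -0.31] T [-21.09  -0.8   -7.18] err mm [-0.02 -0.33 -0.13] off [-0.18  0.18 -0.02]
s 16.0 t 37.1 F(a,l,u) [-0.01  0.09  0.34] T [-18.65  -3.72  -5.24] err mm [-0.07 -0.33 -0.11] off [-0.18  0.18 -0.02]
```

Run:
```python
from run import *
F=[0];sv=ST["s"]
while sv>.003:
    sv-=.0005 if F[0]>-1.5 else .0002
    F,M,T=go(sv,.02)
    if F[0]<-5.6: break
ctrl.pause(.5);F,M,T=go(sv,.02);ST["s"]=sv;save()
print(ctrl.read_state()["finger_gap"]*88)
i=ctrl.get_image("side");k=ctrl.get_image("scene");j=ctrl.get_image("wrist")
f=lambda i,x,y,w,h,m:cv2.resize(i[y:y+h,x:x+w],None,fx=m,fy=m,interpolation=cv2.INTER_CUBIC)
o=np.vstack([np.hstack([f(i,270,110,100,80,3.5),f(k,215,130,100,80,3.5)]),f(j,120,150,400,180,1.75)])
cv2.imwrite("pics/press.png",o[...,::-1])
```

```text
s 15.5 t 37.5 F(a,l,u) [-0.37 -0.23  0.3 ] T [-19.22  -3.86  -3.01] err mm [-0.08 -0.3  -0.08] off [-0.18  0.18 -0.02]
s 15.0 t 37.8 F(a,l,u) [-0.42 -0.11  0.29] T [-19.17  -4.21  -3.35] err mm [-0.07 -0.32 -0.1 ] off [-0.18  0.18 -0.02]
s 14.5 t 38.2 F(a,l,u) [-0.06 -0.1   0.24] T [-18.58  -4.42  -5.43] err mm [-0.07 -0.33 -0.1 ] off [-0.18  0.18 -0.02]
s 14.0 t 38.5 F(a,l,u) [-0.06  0.54  0.14] T [-17.96  -3.14  -3.68] err mm [-0.07 -0.31 -0.1 ] off [-0.18  0.18 -0.02]
s 13.5 t 38.9 F(a,l,u) [-0.01  0.23  0.01] T [-22.73  -3.29  -5.68] err mm [-0.07 -0.3  -0.1 ] off [-0.18  0.18 -0.02]
s 13.0 t 39.3 F(a,l,u) [-0.14 -0.23 -0.18] T [-17.05  -3.84  -3.68] err mm [-0.1  -0.31 -0.1 ] off [-0.18  0.18 -0.02]
s 12.5 t 39.6 F(a,l,u) [ 0.03 -0.09  0.54] T [-21.53  -3.33  -4.18] err mm [-0.06 -0.31 -0.09] off [-0.18  0.18 -0.02]
s 12.0 t 40.0 F(a,l,u) [-1.12  0.18 -0.01] T [-20.44  14.99  -5.79] err mm [-0.39 -0.29 -0.11] off [-0.18  0.18 -0.02]
s 11.5 t 40.3 F(a,l,u) [-3.28 -0.23  0.13] T [-28.49  54.55  -5.95] err mm [-0.85 -0.3  -0.08] off [-0.18  0.18 -0.02]
s 11.3 t 40.7 F(a,l,u) [-4.85 -0.5   0.13] T [-29.82  98.18  -6.66] err mm [-1.04 -0.29 -0.09] off [-0.18  0.18 -0.02]
s 11.1 t 41.1 F(a,l,u) [-5.72 -1.04  0.64] T [-32.11 104.03  -6.07] err mm [-1.2  -0.29 -0.07] off [-0.18  0.18 -0.02]
s 11.1 t 41.9 F(a,l,u) [-5.63 -0.63  0.71] T [-33.09 107.92  -8.  ] err mm [-1.22 -0.26 -0.08] off [-0.18  0.18 -0.02]
27.91205703838753
```

View pics/press.png

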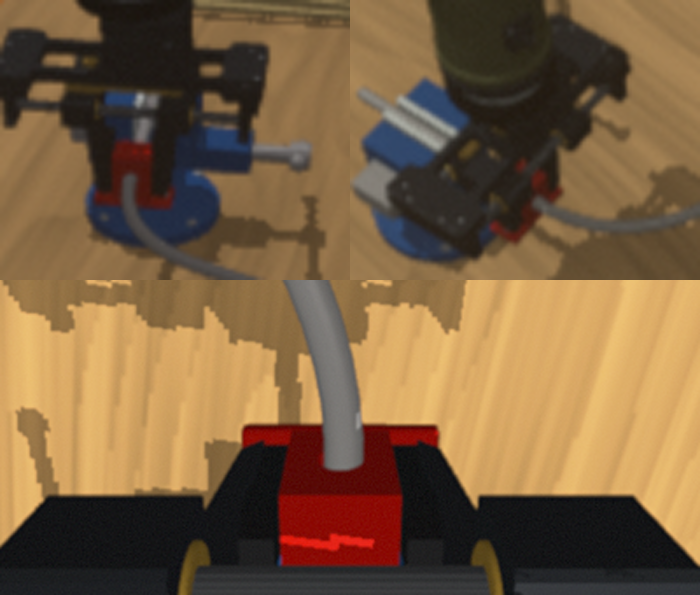

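The rod passes through the block at (340,465) in the wrist panel. The block is foot down against the collar and has been pressed with 5.7 N for over 0.8 s. Relieve the push, release and retreat.

Run:
```python
from run import *
go(.0118,.01)
ctrl.grip(.55);ctrl.pause(.2)
st=ctrl.read_state();p0=st["tcp_pos"];print(st["clock"],st["ft_force"]-F0)
_,Q,a,l,u=pose(.012)
ctrl.movel(p0+[0,0,.07],max_speed=.06)
ctrl.movel(p0+[0,0,.11]-.09*a,max_speed=.2);ctrl.pause(.5)
print(ctrl.read_state()["clock"])
c=ctrl.camera_params("wrist")
i=ctrl.get_image("side");k=ctrl.get_image("scene");j=ctrl.get_image("wrist")
np.save("j.npy",j)
f=lambda i,x,y,w,h,m:cv2.resize(i[y:y+h,x:x+w],None,fx=m,fy=m,interpolation=cv2.INTER_CUBIC)
o=np.vstack([np.hstack([f(i,270,110,100,80,3.5),f(k,215,130,100,80,3.5)]),f(j,120,60,400,180,1.75)])
cv2.imwrite("pics/end.png",o[...,::-1])
```

```text
s 11.8 t 42.4 F(a,l,u) [-5.78 -0.63  0.18] T [-31.59  99.84  -5.49] err mm [-0.5  -0.29 -0.1 ] off [-0.18  0.18 -0.02]
43.1333 [0.29 0.36 0.99]
45.5917
```

View pics/end.png

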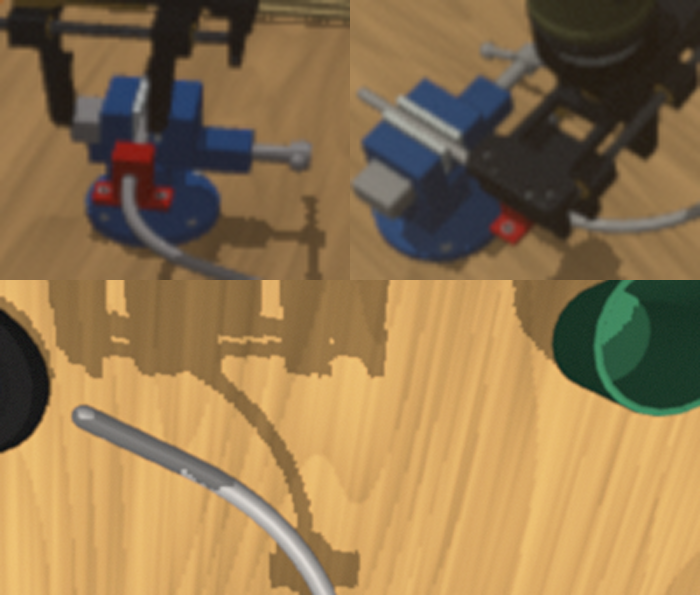

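The block hangs on the rod foot down. I take one look from above at the gap.

Run:
```python
from run import *
P_,Q,a,l,u=pose(.012)
ctrl.movel(P_+[0,0,.14]+.08*a,max_speed=.15);ctrl.pause(.4)
c=ctrl.camera_params("wrist");j=ctrl.get_image("wrist")
C,d=curve(p,np.array([0.,.024,.012]));print(ctrl.read_state()["clock"])
e=C[0]+[0,0,.0105];t=C[2]+[0,0,.018]
px=proj(c,np.array([C[0]+[0,0,.018],C[1]+[0,0,.018],e]));print(px)
x,y=px.mean(0).astype(int);x0=max(x-80,0);y0=max(y-60,0)
print(x0,y0);cv2.imwrite("pics/gap.png",cv2.resize(j[y0:y0+120,x0:x0+160],None,fx=5,fy=5,interpolation=cv2.INTER_CUBIC)[...,::-1])
```

```text
47.4917
[[314.65 111.48]
 [314.64  77.62]
 [314.64 111.  ]]
234 40
```

View pics/gap.png

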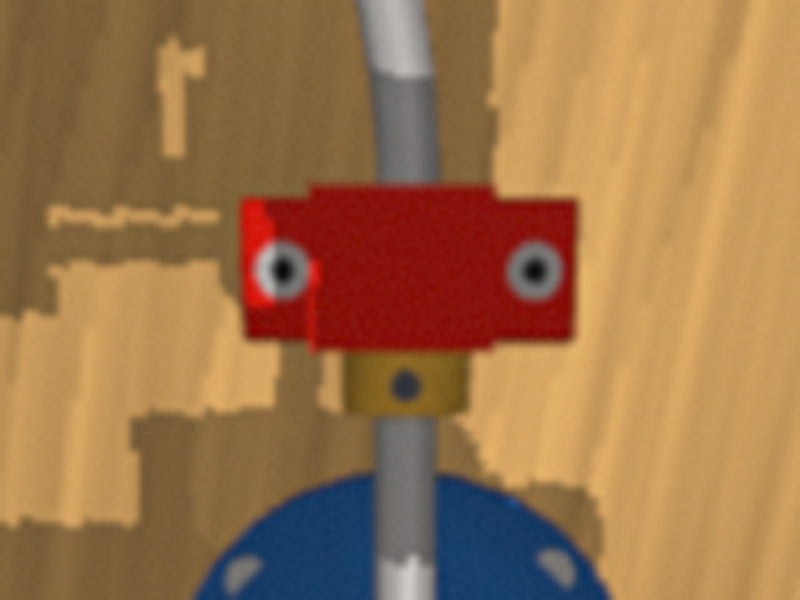

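The block lies flush on the brass collar (edge at row 350, no gap), square to the rod and upright. Hand in.

```bash
python3 -c "
from bench import ctrl
ctrl.close_job();print(ctrl.read_state()['clock'])"
```

```text
the job is handed in; nothing more can be done
the job is handed in; nothing more can be done
```

The small red block is home against the brass collar, foot down and released. I handed the job in at about 47.5 s on the robot clock; no verdict was reported.

- **Threading:** I gripped the block by its flat sides and followed a rod centreline fitted from the wrist views. The sampled forces on the rod stayed under about 2 N all the way round the bend.
- **Pressing:** I pushed it against the collar at about 5.7 N for more than 0.8 s. The highest sampled force was 5.8 N.
- **Last check:** The view from above shows the block flush on the collar with no visible gap, square to the rod and upright. The gripper is clear.
- **Force bias:** The first force zero was off by about 1 N along the rod, so I re-zeroed mid-way.
- **Release load:** Backing off 0.7 mm before release did not drop the force, so I let go at about 5.8 N. The block stayed seated.
- **Other objects:** I did not re-measure the wheel, glue bottle, mug and hammer at the end. No unexpected contact force showed in the force readings I took.

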